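# Shut the sample cell and hold down the sunken high-voltage key

### The job

Put the test voltage on the sample, touching only, with nothing gripped or lifted: push the sample cell's open lid fully shut without slamming it, and only then reach with the fingertips into the deep rectangular well of the key box and press the sunken key all the way down. It is a dead-man key that springs back, so the program finishes while still holding it down. Leave the round key alone, and shove neither the cell, the box, the disc in the cell nor the things around.

Things in the scene. Friction and masses are not known exactly. Their poses are not given: they have to be found in the camera images.
- cell: Guarded sample cell: an olive box 149 x 149 mm with a light square lid, on feet; hinge line at 61 mm height, closed lid's top at 63 mm, things on the lid up to 104 mm. Loose, about 0.95 kg. Origin: centre of its underside; z up, x toward its rear (hinge side), y to its left. Sockets stick out up to 20 mm at both sides.
- cell_hinge (a point): Middle of the lid's hinge axis, which lies along the cell's y at the rear upper edge, 76 mm behind the cell's origin and 61.5 mm up. Axes as the cell's.
- cell_lid (a joint): Lid angle in rad: 0 fully shut, grows as the front edge swings up and back about the hinge (1.57 upright). A stiff stay hinge (0.4 N m friction): the lid stays at any angle; about 3 N at the front edge moves it.
- lid_spot (a point): Bare spot on the lid's upper face near its front right corner, a good place to push: 131 mm from the hinge axis, 52 mm to the right (-y) of point cell_hinge, 20 mm from the lid's front edge, 23 mm from its right edge. Moves with the lid; z is the normal of the lid's upper face. The drum (81 mm wide, 21 mm high) starts 38 mm from it; a 41 mm high plug stands 65 mm behind it.
- sample: Grey disc, 55 mm wide, 10 mm thick, lying loose on the cell's electrode (top at 25 mm above the cell's underside). Origin: centre of its underside. Stays there.
- electrode (a point): Centre of the electrode's top in the cell, where the disc lies.
- key_box: Grey instrument box, 120 (x) x 180 (y) x 64 mm, metal top panel, coax sockets at the rear (+x). Loose, 1.3 kg, on rubber feet. Origin: centre of its underside; z up. Deep rectangular well in the left (+y) half of the top, a round key in a metal ring in the right half.
- well_mouth (a point): Centre of the well's mouth, level with the top of its black rim, 67 mm above the box's underside, at x -4, y +40 mm of the box. Clear opening 36 mm (box x) by 46 mm (box y), straight walls, floor 34 mm below the rim. Axes as the box's.
- hv_key (a joint): Travel of the sunken key in m, 0 up, 0.005 fully down. Spring return: about 2 N starts it, 5 N holds it at the bottom, where it meets a hard stop.
- hv_key_top (a point): Centre of the sunken key's upper face; the key is white, 18 x 22 mm, in the middle of the well; its face is 25 mm below the rim when up and 30 mm when fully down. Moves with the key.
- zero_key (a joint): Travel of the round key in m: 0 up, 0.004 down; springs back. To be left alone.
- zero_key_top (a point): Centre of the round key's upper face: white, 24 mm wide, in a metal ring 32 mm wide, 70 mm above the box's underside, 85 mm to the right (-y) of the well's centre.
- tweezers: Tweezers lying near the bench's front edge, 127 mm long, origin under the middle. Not to be moved.
- weight: Small pale knobbed weight, 25 mm wide, 34 mm high, standing behind the work. Not to be moved.
- hygrometer: Small upright climate display, 31 x 72 x 62 mm, at the left. Not to be moved.
- ring: Pale flat ring, 68 mm wide, 9 mm thick, at the left. Not to be moved.

How it is judged:
By the outcome, as a careful person would: the job done as asked, in the order asked, and still so for the second after the job is handed in, while the arm keeps its last pose, push and grip.
It also fails if it takes over 40 s, if anything falls off the work surface, if the arm or the gripper's body presses on something with over 40 N, if the wrist force passes 120 N, or if a joint passes its speed limit or range.

### The arm

A 6-joint arm with a two-finger parallel gripper is mounted at the origin on a cart in front of the work surface, level with it; the furniture and walls round the work are solid. World frame = base frame: x ahead of the robot, y to its left, z up, the work surface at z = 0. Lengths are in m, angles in rad, forces in N, time in s.
With the tool pointing down it reaches from about 0.35 to 0.85 m from the base axis. Payload 8.1 kg.
Tool frame: the origin (TCP) lies on the centre line of the jaws, within the pads' length; the fingertips stand 17 mm ahead of it and the grasp point (between the pads) lies 2 mm behind it; z points along the fingers, y is the line along which they close (so a half turn about z gives the same grasp; the last joint's range is limited). The gripper opens to 93 mm and grips with 3 to 60 N. Pads are 15 mm wide; open, the fingers measure 128 mm over their backs; the gripper's body (75 mm by 188 mm) begins 65 mm behind the grasp point.
Start: joints at [-1.389, 0.13, 1.488, -0, 1.523, -0.085], TCP at [0.158, -0.579, 0.236] pointing down, gripper open.
Joint ranges: [-2.96, 2.96], [-0.89, 2.26], [0.02, 2.5], [-1.34, 4.48], [0, 2.73], [-2.66, 2.66]. Speed limits (rad/s): [2.39, 2.39, 2.79, 3.14, 3.14, 3.14].

### API

Orientations are given as a rotation vector (axis times angle).
In Python, from plant import status, eyes, robot gives the robot as it stands. The module is installed in compiled form; this text tells all that it offers.
- The arm moves only by the tool servo_tool, never from a script. Its argument "plan" is text: rows parted by semicolons, each of 4 numbers parted by spaces: the shift along the tool's x, y, z in m, then the turn about the tool's z in degrees. A call has 1 to 12 rows; each row is the pose to reach, as a shift and turn from the pose commanded when the call began, along the tool's axes at that moment; what a row does not reach only later rows make up. A row lasts 1/12 s, in which the tool goes at most 41.7 mm and 7.16 degrees, less where a joint would pass 70% of its speed; a pose out of reach is approached as far as the arm can. A call with a gripper value outside its range is refused whole. "grip" is the closure, from -1 (fully open) to 1 (shut), set as the call begins (left out, the last holds). The fingers move at their own pace and stop on an object; "grip_force" is the grip in N (left out, the last holds). Time passes only in rows, so rows that repeat a pose let the fingers close. It gives the time, the measured TCP pose, the force, the opening and the grip force at its end, in the units of the state.
- status.read_state(): the state, without advancing time (a new reading comes with each control period).
- eyes.read_camera(name): name is "scene" or "top" or "wrist"; returns a dict with "image" (400x640x3 uint8, blue, green, red), "fovy" (degrees; the focal length in pixels is half the picture's height over the tangent of half this angle, whatever the lens; pixels are square), "cx", "cy" (the principal point, pixels), "world_from_camera" (4x4, takes a point from camera to world coordinates); the wrist camera has in their place "hand_eye" (4x4, takes a point from camera to tool coordinates, whose origin is the TCP and whose axes are the flange's). Camera axes: x right, y down, z forward; pixel columns grow to the right and rows downward; lengths in m; the calibration is good to about 2 mm. A picture is of the moment at which its call begins: read the wrist's pose just before it. There is no depth.
- robot.close_job(): hands the job in; it is judged then, once.
The state is a dict: "t": time; "q": joint angles; "dq": joint speeds; "joint_torque": joint torques, N m; "tool_pos": TCP position; "orientation": TCP orientation; "force": force on the tool from outside, world axes, zero at the start; "wrist_torque": the same for the moment, N m; "opening": finger opening in m; "gripper_force": force on a finger pad.
Only numpy, scipy, OpenCV 4.12 (cv2) and the standard library are available. Lean on these libraries where they do the work, as an engineer would, in place of code of your own. Each camera call takes 0.05 s, during which the arm holds its last target. There are 200 camera calls.

## Working session

There is one attempt and no reset: what is moved stays moved. The work goes in short steps, Python scripts to look and compute and a tool call to move; the robot and the scene stay as the last step left them, time stands still between calls to the robot, and variables do not carry over. Pictures are saved under pics/ and viewed, at most 12 in all, crops included, and the job is handed in when it is done.

Besides the shell and the picture viewer there is one more tool, called after ">>>" in YAML: its name, and indented under it one key for each argument. servo_tool: Moves the arm, as the interface text tells. Its arguments: {"type":"object","properties":{"plan":{"type":"string"},"grip":{"type":"number"},"grip_force":{"type":"number"}},"required":["plan"]}

```bash
mkdir -p pics; cat > h.py <<'E'
import numpy as np,cv2
from plant import status,eyes,robot
from scipy.spatial.transform import Rotation as R
def cam(n):
    s=status.read_state(); c=eyes.read_camera(n)
    f=200/np.tan(np.radians(c['fovy'])/2)
    if n=='wrist':
        T=np.eye(4);T[:3,:3]=R.from_rotvec(s['orientation']).as_matrix();T[:3,3]=s['tool_pos'];T=T@np.array(c['hand_eye'])
    else: T=np.array(c['world_from_camera'])
    return dict(im=c['image'],f=f,cx=c['cx'],cy=c['cy'],T=T)
def ray(c,u,v):
    d=c['T'][:3,:3]@np.array([(u-c['cx'])/c['f'],(v-c['cy'])/c['f'],1]);return c['T'][:3,3],d/np.linalg.norm(d)
def atz(c,u,v,z):
    o,d=ray(c,u,v);return o+d*(z-o[2])/d[2]
def proj(c,p):
    q=np.linalg.inv(c['T'])@np.append(p,1);return c['f']*q[0]/q[2]+c['cx'],c['f']*q[1]/q[2]+c['cy']
def st():
    s=status.read_state()
    for k in ['t','q','tool_pos','orientation','force','opening']:print(k,np.round(s[k],4))
E
python3 - <<'E'
from h import *
import pickle
st()
for n in ['scene','top']:
    c=cam(n);pickle.dump(c,open(n+'.pkl','wb'));cv2.imwrite(f'pics/{n}.png',c['im']);print(n,c['f'],c['cx'],c['cy'],c['T'].round(3))
E
```

```text
t 0.0
q [-1.3894  0.1312  1.4893 -0.      1.523  -0.0854]
tool_pos [ 0.1581 -0.5782  0.2346]
orientation [-3.1118e+00 -4.1760e-01  2.0000e-04]
force [ 0.3887  0.2794 -0.153 ]
opening 0.0934
scene 453.90389168882695 318.54380877311536 199.4003623925412 [[ 4.350e-01 -6.090e-01  6.630e-01 -4.170e-01]
 [-9.010e-01 -2.930e-01  3.210e-01 -4.010e-01]
 [-1.000e-03 -7.370e-01 -6.760e-01  1.032e+00]
 [ 0.000e+00  0.000e+00  0.000e+00  1.000e+00]]
top 380.6177285135211 321.1644077010826 200.37423208353673 [[-0.023 -0.988  0.151  0.372]
 [-1.     0.026  0.017  0.044]
 [-0.02  -0.15  -0.988  1.165]
 [ 0.     0.     0.     1.   ]]
```

View pics/scene.png

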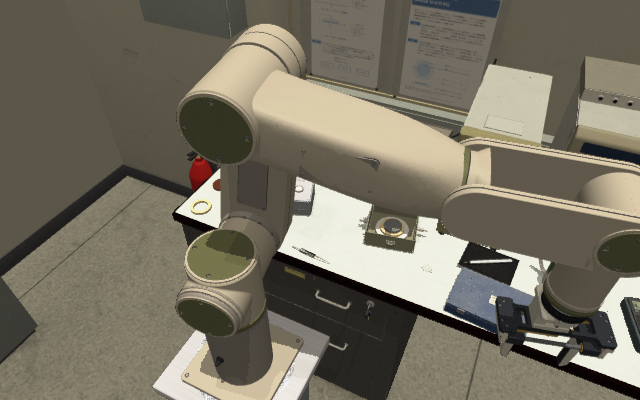

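View pics/top.png

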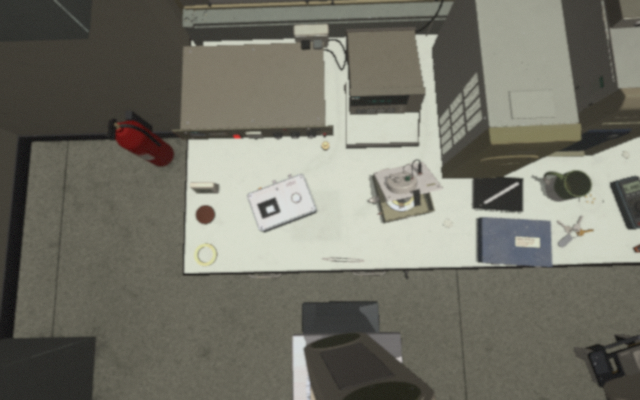

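Scene: the arm hides most of the work; the cell is at about (392,228) with its lid up. Top: key box at (282,203) with the well at (269,208), cell at (403,195). I'll enlarge the top view.

```bash
python3 - <<'E'
import cv2
im=cv2.imread('pics/top.png')
a=cv2.resize(im[160:240,235:335],None,fx=6,fy=6,interpolation=cv2.INTER_CUBIC)[:,:400*2]
b=cv2.resize(im[150:230,360:450],None,fx=8,fy=8,interpolation=cv2.INTER_CUBIC)[:600]
cv2.imwrite('pics/a.png',a);cv2.imwrite('pics/b.png',b[:,:720])
E
```

```text
(no output)
```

View pics/a.png

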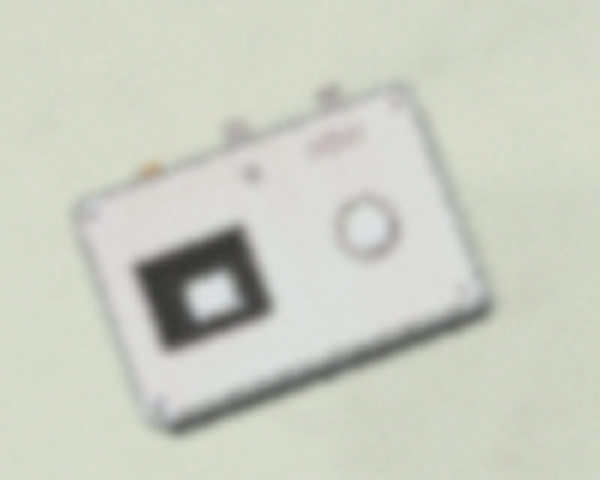

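View pics/b.png

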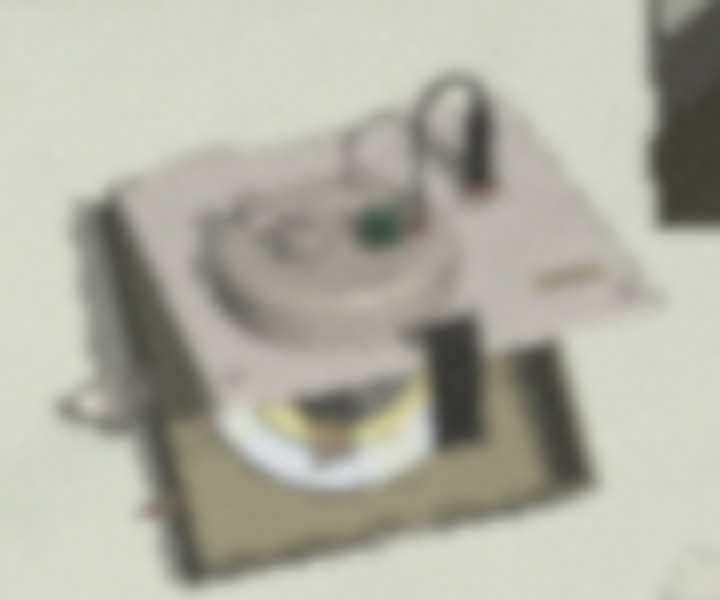

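Crop a: well rim corners about (135,263), (243,227), (272,308), (167,352), and round key at (367,227). Crop b: lid rear-left (115,195), rear-right (510,100), front-left (215,405), front-right (660,297), with cell front corners (190,580) and (595,485).

```bash
python3 - <<'E'
from h import *
import pickle
from scipy.optimize import least_squares
c=pickle.load(open('top.pkl','rb'))
A=lambda U,V:((U+.5)/6-.5+235,(V+.5)/6-.5+160)
B=lambda U,V:((U+.5)/8-.5+360,(V+.5)/8-.5+150)
box=[((.06,.09,.064),A(75,200)),((.06,-.09,.064),A(415,85)),((-.06,-.09,.064),A(492,300)),((-.06,.09,.064),A(158,425)),((-.004,-.045,.070),A(367,227)),((-.004,.04,.067),A(204,288))]
def w(p,x): 
    cy,s=np.cos(x[2]),np.sin(x[2]);return np.array([x[0]+cy*p[0]-s*p[1],x[1]+s*p[0]+cy*p[1],p[2]])
r=least_squares(lambda x:np.concatenate([np.array(proj(c,w(p,x)))-uv for p,uv in box]),[.5,.1,.3])
print('box',r.x.round(4),r.fun.round(1)); 
for p in [(-.004,.04,.067),(-.004,-.045,.07)]:print(w(p,r.x).round(4))
def lid(rad,y,a,n=.0015):return (.076-rad*np.cos(a)-n*np.sin(a)*-1,y,.0615+rad*np.sin(a)+n*np.cos(a))
L=[((0,.075),B(115,195)),((0,-.075),B(510,100)),((.151,.075),B(215,402)),((.151,-.075),B(660,297))]
F=[((-.0745,.0745,.058),B(190,580)),((-.0745,-.0745,.058),B(595,485))]
def f(x):
    return np.concatenate([np.array(proj(c,w(lid(*q,x[3]),x)))-uv for q,uv in L]+[np.array(proj(c,w(p,x)))-uv for p,uv in F])
r=least_squares(f,[.55,-.2,.2,.8]);print('cell',r.x.round(4),r.fun.round(1))
print('spot',w(lid(.131,-.052,r.x[3]),r.x).round(4),'front corners',w(lid(.151,.075,r.x[3]),r.x).round(3),w(lid(.151,-.075,r.x[3]),r.x).round(3))
print('spot shut',w(lid(.131,-.052,0),r.x).round(4))
E
```

```text
box [0.5395 0.1786 0.3256] [-0.7  0.2  0.  -1.3  1.   0.6 -1.6  0.9  0.8 -0.1  0.6 -0.2]
[0.5229 0.2152 0.067 ]
[0.5501 0.1347 0.07  ]
cell [ 0.5582 -0.1795  0.1869  0.8444] [-1.2 -1.6 -1.1 -0.3 -0.  -0.6  0.1  0.6  1.4  0.4  0.7  1.5]
spot [ 0.5582 -0.2325  0.1604] front corners [ 0.522 -0.11   0.175] [ 0.549 -0.258  0.175]
spot shut [ 0.5138 -0.2408  0.063 ]
```

```bash
cat >> h.py <<'E'
def go(tip,head):
    "shift in tool axes to bring the fingertip to point tip with tool-x heading head"
    s=status.read_state();M=R.from_rotvec(s['orientation']).as_matrix()
    d=M.T@(np.array(tip)+[0,0,.017]-s['tool_pos']);h=np.arctan2(M[1,0],M[0,0])
    print('shift',d.round(4),'turn',round(np.degrees(h-head),2),'tz',M[:,2].round(3))
E
python3 - <<'E'
from h import *
import pickle
c=pickle.load(open('top.pkl','rb'))
print(atz(c,443,177,0),atz(c,585,150,0),atz(c,480,150,0), atz(c,475,177,0))
go((.525,-.238,.215),.187)
E
```

```text
[ 0.61317694 -0.31599593  0.        ] [ 0.68678144 -0.76152247  0.        ] [ 0.69624187 -0.43729002  0.        ] [ 0.6104519  -0.41454317  0.        ]
shift [ 0.4436 -0.2315  0.0031] turn 4.57 tz [-0.     0.002 -1.   ]
```

>>> servo_tool:
  plan: "0.03 -0.015 0 2;0.06 -0.03 0 4;0.1 -0.052 0 6;0.14 -0.073 0 8;0.18 -0.094 0 10;0.22 -0.115 0 12;0.255 -0.133 0 14;0.29 -0.151 0 15.3;0.325 -0.17 0 15.3;0.36 -0.188 0.003 15.3;0.39 -0.2035 0.003 15.3;0.39 -0.2035 0.003 15.3"
  grip: 1
  grip_force: 20

```text
t: 1.1
tool_pos: [0.4846, -0.2741, 0.2319]
orientation: [-3.139, -0.008, -0.002]
force: [-0.2, -0.2, 0.8]
opening: 0.0176
gripper_force: 0.0
```

```bash
python3 - <<'E'
from h import *
import pickle
st()
c=cam('wrist');pickle.dump(c,open('w1.pkl','wb'));cv2.imwrite('pics/w1.png',c['im'])
go((.525,-.238,.215),0)
E
```

```text
t 1.1
q [-0.6087  0.0161  1.6149  0.0029  1.5114  0.9565]
tool_pos [ 0.4846 -0.2741  0.2319]
orientation [-3.1388e+00 -8.4000e-03 -1.6000e-03]
force [-0.1979 -0.1915  0.824 ]
opening 0.0176
shift [ 0.0425 -0.0383 -0.0001] turn 0.29 tz [-0.001  0.001 -1.   ]
```

View pics/w1.png

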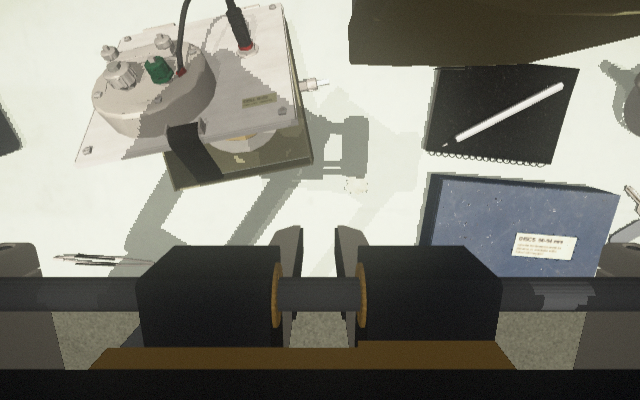

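The wrist view shows the lid's front-left corner at (77,162), front-right about (299,122) and rear-right about (283,4). The cell's front corners are at (176,190) and (312,160). I'll refine the cell pose with both views.

```bash
cat > fit.py <<'E'
from h import *
import pickle
from scipy.optimize import least_squares
c=pickle.load(open('top.pkl','rb'));w1=pickle.load(open('w1.pkl','rb'))
B=lambda U,V:((U+.5)/8-.5+360,(V+.5)/8-.5+150)
def w(p,x): 
    cy,s=np.cos(x[2]),np.sin(x[2]);return np.array([x[0]+cy*p[0]-s*p[1],x[1]+s*p[0]+cy*p[1],p[2]])
def lid(rad,y,a,n=.0015):return (.076-rad*np.cos(a)+n*np.sin(a),y,.0615+rad*np.sin(a)+n*np.cos(a))
P=[]
for q,t,ww in [((0,.075),B(115,195),None),((0,-.075),B(510,100),(283,4)),((.151,.075),B(215,402),(77,162)),((.151,-.075),B(660,297),(299,122))]:
    P.append((c,q,t,1)); 
    if ww:P.append((w1,q,ww,.5))
for q,t,ww in [((-.0745,.0745,.058),B(190,580),(176,190)),((-.0745,-.0745,.058),B(595,485),(312,160))]:
    P+=[(c,q,t,1),(w1,q,ww,.5)]
def f(x):
    return np.concatenate([k*(np.array(proj(m,w(q if len(q)==3 else lid(*q,x[3]),x)))-uv) for m,q,uv,k in P])
r=least_squares(f,[.55,-.2,.2,.8],loss='soft_l1');X=r.x
if __name__=='__main__':
    print('cell',X.round(4),f(X).round(1))
    for a in [X[3],.7,.5,.3,.15,.05,0]:
        p=w((.076-.140*np.cos(a)+.0015*np.sin(a)+.0106,-.046,.0615+.14*np.sin(a)+.0015*np.cos(a)),X)
        print(round(a,2),p.round(4),end=' ');go(p,0)
E
python3 fit.py
```

```text
cell [ 0.5614 -0.1813  0.1848  0.8109] [-0.5 -2.7 -0.5 -1.3  0.2 -1.3  0.7 -0.3 -0.5  0.6  0.7  1.1 -0.6 -0.1
  1.9 -0.8 -1.1  0.6  1.2  0.5  0.9  3. ]
0.81 [ 0.5612 -0.2281  0.164 ] shift [ 0.0788 -0.0479  0.0509] turn 0.29 tz [-0.001  0.001 -1.   ]
0.7 [ 0.5506 -0.2301  0.1528] shift [ 0.0682 -0.0459  0.0621] turn 0.29 tz [-0.001  0.001 -1.   ]
0.5 [ 0.5349 -0.2331  0.1299] shift [ 0.0525 -0.0431  0.085 ] turn 0.29 tz [-0.001  0.001 -1.   ]
0.3 [ 0.5239 -0.2351  0.1043] shift [ 0.0415 -0.041   0.1106] turn 0.29 tz [-0.001  0.001 -1.   ]
0.15 [ 0.5191 -0.236   0.0839] shift [ 0.0367 -0.0401  0.131 ] turn 0.29 tz [-0.001  0.001 -1.   ]
0.05 [ 0.5176 -0.2363  0.07  ] shift [ 0.0352 -0.0398  0.145 ] turn 0.29 tz [-0.001  0.001 -1.   ]
0 [ 0.5173 -0.2363  0.063 ] shift [ 0.0349 -0.0398  0.152 ] turn 0.29 tz [-0.001  0.001 -1.   ]
```

>>> servo_tool:
  plan: "0.015 -0.01 0 3;0.03 -0.02 0 6;0.045 -0.03 0 10;0.06 -0.039 0.01 10;0.072 -0.046 0.02 10;0.079 -0.048 0.03 10;0.079 -0.048 0.036 10;0.079 -0.048 0.04 10;0.079 -0.048 0.04 10"

```text
t: 1.9
tool_pos: [0.5583, -0.2322, 0.1911]
orientation: [-3.129, 0.276, 0.004]
force: [-0.0, -0.1, 0.3]
opening: 0.0006
gripper_force: 0.0
```

```bash
sed -i 's/go(p,0)/go(p,-.17)/;s/\.0106/.0125/' fit.py; python3 fit.py; python3 -c "
from h import *
st();cv2.imwrite('pics/s2.png',cv2.resize(cam('scene')['im'][150:300,340:540],None,fx=4,fy=4))"
```

```text
cell [ 0.5614 -0.1813  0.1848  0.8109] [-0.5 -2.7 -0.5 -1.3  0.2 -1.3  0.7 -0.3 -0.5  0.6  0.7  1.1 -0.6 -0.1
  1.9 -0.8 -1.1  0.6  1.2  0.5  0.9  3. ]
0.81 [ 0.5631 -0.2278  0.164 ] shift [ 0.0039 -0.0052  0.0101] turn -0.32 tz [-0.002  0.001 -1.   ]
0.7 [ 0.5525 -0.2298  0.1528] shift [-0.0061 -0.0014  0.0213] turn -0.32 tz [-0.002  0.001 -1.   ]
0.5 [ 0.5368 -0.2327  0.1299] shift [-0.021   0.0043  0.0442] turn -0.32 tz [-0.002  0.001 -1.   ]
0.3 [ 0.5258 -0.2348  0.1043] shift [-0.0314  0.0082  0.0699] turn -0.32 tz [-0.002  0.001 -1.   ]
0.15 [ 0.521  -0.2357  0.0839] shift [-0.036   0.01    0.0903] turn -0.32 tz [-0.002  0.001 -1.   ]
0.05 [ 0.5194 -0.236   0.07  ] shift [-0.0374  0.0105  0.1042] turn -0.32 tz [-0.002  0.001 -1.   ]
0 [ 0.5192 -0.236   0.063 ] shift [-0.0376  0.0106  0.1112] turn -0.32 tz [-0.002  0.001 -1.   ]
t 1.9
q [-4.7870e-01  1.6910e-01  1.5271e+00 -4.0000e-04  1.4479e+00  1.2678e+00]
tool_pos [ 0.5583 -0.2322  0.1911]
orientation [-3.1288  0.2755  0.004 ]
force [-0.0062 -0.0895  0.2523]
opening 0.0006
```

View pics/s2.png

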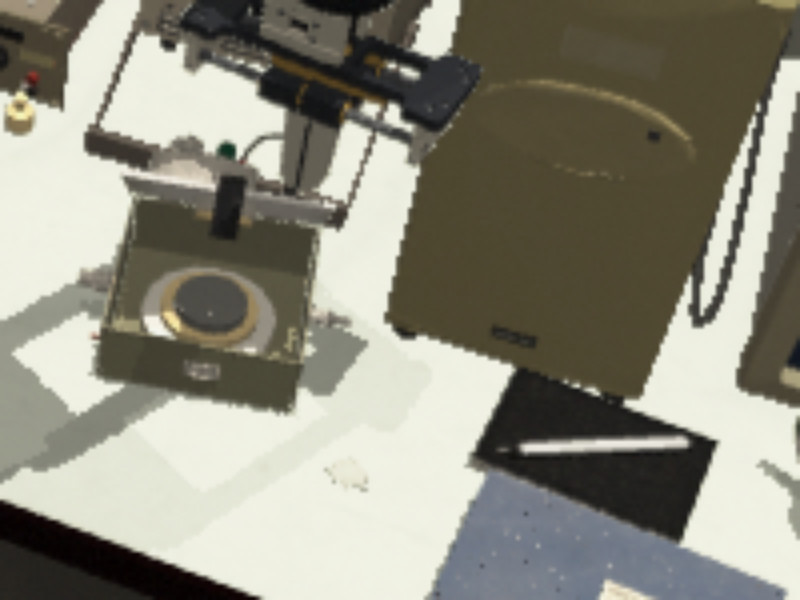

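The fingertips are behind the lid's front edge, above its upper face, and the instrument is clear. Next I push along the lid's arc.

>>> servo_tool:
  plan: "0.003 -0.005 0.004 0;0.004 -0.005 0.008 0;0.002 -0.005 0.012 0;-0.001 -0.003 0.016 0;-0.006 -0.001 0.021 0;-0.01 0 0.026 0;-0.014 0.002 0.032 0;-0.018 0.003 0.038 0;-0.021 0.004 0.044 0;-0.021 0.004 0.044 0"

```text
t: 2.78
tool_pos: [0.5367, -0.2318, 0.1467]
orientation: [-3.129, 0.275, 0.004]
force: [-0.1, 0.3, -0.8]
opening: 0.0002
gripper_force: 0.0
```

```bash
python3 fit.py|tail -5
```

```text
0.5 [ 0.5368 -0.2327  0.1299] shift [ 0.0002  0.0009 -0.0003] turn -0.3 tz [-0.003  0.001 -1.   ]
0.3 [ 0.5258 -0.2348  0.1043] shift [-0.0102  0.0048  0.0254] turn -0.3 tz [-0.003  0.001 -1.   ]
0.15 [ 0.521  -0.2357  0.0839] shift [-0.0147  0.0066  0.0458] turn -0.3 tz [-0.003  0.001 -1.   ]
0.05 [ 0.5194 -0.236   0.07  ] shift [-0.0161  0.0071  0.0597] turn -0.3 tz [-0.003  0.001 -1.   ]
0 [ 0.5192 -0.236   0.063 ] shift [-0.0163  0.0072  0.0667] turn -0.3 tz [-0.003  0.001 -1.   ]
```

>>> servo_tool:
  plan: "-0.004 0.001 0.006 0;-0.007 0.002 0.012 0;-0.009 0.003 0.018 0;-0.01 0.004 0.024 0;-0.012 0.005 0.03 0;-0.013 0.006 0.036 0;-0.014 0.006 0.041 0;-0.015 0.006 0.046 0;-0.015 0.006 0.05 0;-0.016 0.006 0.054 0;-0.016 0.006 0.057 0;-0.016 0.006 0.059 0"

```text
t: 3.78
tool_pos: [0.5214, -0.235, 0.0892]
orientation: [-3.13, 0.274, 0.001]
force: [-1.8, -0.5, 0.9]
opening: 0.0004
gripper_force: 0.5
```

```bash
python3 fit.py|tail -2;python3 -c "
from h import *
a=cv2.resize(cam('scene')['im'][180:270,340:460],None,fx=4,fy=4);b=cv2.resize(cam('wrist')['im'],None,fx=.75,fy=.75)[:240]
cv2.imwrite('pics/s3.png',np.vstack([a,b]))"
```

```text
0.05 [ 0.5194 -0.236   0.07  ] shift [-0.0018  0.0013  0.0022] turn -0.27 tz [-0.  0. -1.]
0 [ 0.5192 -0.236   0.063 ] shift [-0.002   0.0014  0.0092] turn -0.27 tz [-0.  0. -1.]
```

View pics/s3.png

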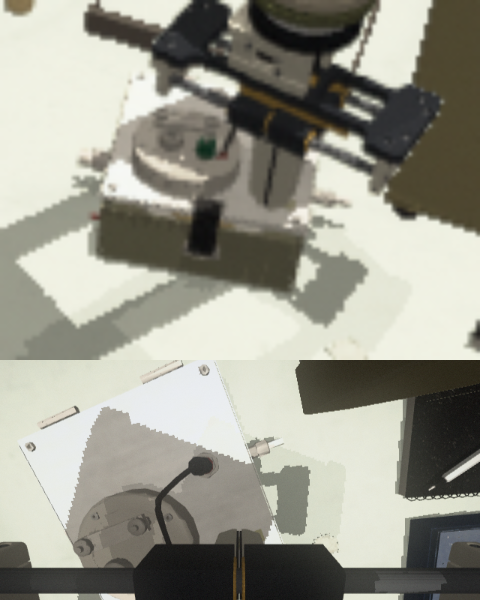

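The lid has followed down and is nearly shut, and the cell stands where it was. I'll finish slowly, watching the force.

>>> servo_tool:
  plan: "-0.001 0.001 0.0015 0;-0.001 0.001 0.003 0;-0.001 0.001 0.0045 0;-0.001 0.001 0.006 0;-0.001 0.001 0.007 0;-0.001 0.001 0.008 0;-0.001 0.001 0.0085 0;-0.001 0.001 0.0085 0;-0.001 0.001 0.0085 0"

```text
t: 4.63
tool_pos: [0.5204, -0.2358, 0.081]
orientation: [-3.129, 0.274, 0.0]
force: [0.5, -0.3, -0.1]
opening: 0.0008
gripper_force: 0.0
```

>>> servo_tool:
  plan: "0 0 0.0005 0;0 0 0.001 0;0 0 0.0015 0;0 0 0.002 0;0 0 0.002 0;0 0 0.002 0"

```text
t: 5.13
tool_pos: [0.5205, -0.2359, 0.0803]
orientation: [3.13, -0.274, 0.0]
force: [-4.8, 2.6, 9.3]
opening: 0.0004
gripper_force: 5.2
```

>>> servo_tool:
  plan: "0 0 0.0005 0;0 0 0.0007 0;0 0 0.0007 0;0 0 0 0;0 0 -0.003 0;0 0 -0.01 0;0 0 -0.025 0;0 0 -0.04 0;0 0 -0.06 0;0 0 -0.08 0;0 0 -0.1 0;0 0 -0.1 0"

```text
t: 6.13
tool_pos: [0.5228, -0.2372, 0.1845]
orientation: [3.127, -0.274, 0.011]
force: [0.6, -0.0, 1.9]
opening: 0.0005
gripper_force: 0.0
```

```bash
python3 - <<'E'
from h import *
import pickle
st()
c=cam('wrist');pickle.dump(c,open('w2.pkl','wb'))
t=cam('top');pickle.dump(t,open('t2.pkl','wb'))
cv2.imwrite('pics/m.png',np.hstack([cv2.resize(t['im'][150:230,360:440],(400,400),interpolation=cv2.INTER_CUBIC),cv2.resize(cam('scene')['im'][180:270,350:440],(400,400),interpolation=cv2.INTER_CUBIC)]))
for p in [(.5228,.2152,.10)]:go(p,.3256)
E
```

```text
t 6.1333
q [-5.1520e-01  8.2300e-02  1.6336e+00  1.0000e-04  1.4181e+00  1.2303e+00]
tool_pos [ 0.5228 -0.2372  0.1845]
orientation [ 3.1265 -0.2739  0.0109]
force [ 0.6238 -0.0485  1.9094]
opening 0.0005
shift [-0.076  -0.4446  0.0618] turn -28.67 tz [-0.  0. -1.]
```

View pics/m.png

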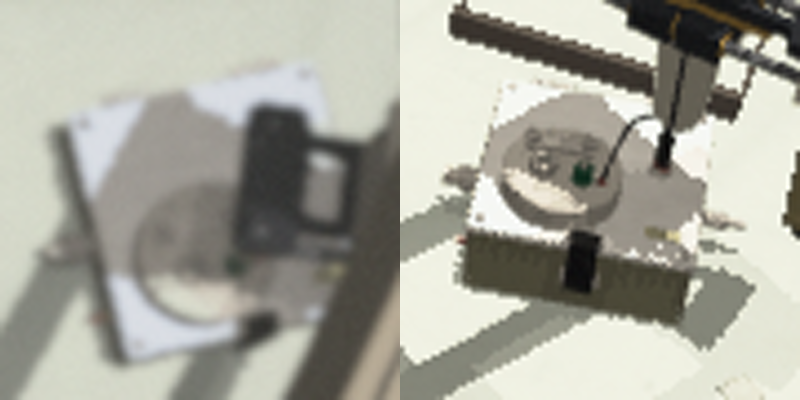

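The lid lies flat and shut, and the cell is where it was. Now over to the key box, stopping short so the wrist camera sees the well.

>>> servo_tool:
  plan: "-0.006 -0.019 0 -2;-0.017 -0.055 0 -5;-0.029 -0.092 0 -8;-0.04 -0.128 0 -11;-0.052 -0.165 0 -14;-0.063 -0.202 0 -17;-0.075 -0.238 0 -20;-0.086 -0.275 0 -23;-0.098 -0.311 0 -26;-0.11 -0.348 0 -28.5;-0.121 -0.384 0 -28.5;-0.131 -0.417 0 -28.5"

```text
t: 7.28
tool_pos: [0.4622, 0.1994, 0.1774]
orientation: [3.1, 0.506, -0.004]
force: [0.5, -0.7, 0.6]
opening: 0.0005
gripper_force: 0.0
```

>>> servo_tool:
  plan: "0 0 0 0;0 0 0 0;0 0 0 0"

```text
t: 7.53
tool_pos: [0.4632, 0.1971, 0.1777]
orientation: [3.1, 0.506, -0.004]
force: [0.3, -0.2, -0.9]
opening: 0.0003
gripper_force: 0.0
```

```bash
python3 - <<'E'
from h import *
import pickle
st()
c=cam('wrist');pickle.dump(c,open('w3.pkl','wb'))
u,v=proj(c,np.array([.5228,.2152,.067]));print(u,v)
cv2.imwrite('pics/w3.png',c['im'])
E
```

```text
t 7.5333
q [ 3.0080e-01 -9.5900e-02  1.8236e+00 -4.0000e-04  1.4163e+00  1.5480e+00]
tool_pos [0.4632 0.1971 0.1777]
orientation [ 3.0998  0.506  -0.0036]
force [ 0.3325 -0.2086 -0.9049]
opening 0.0003
320.95965583740656 122.29121499406187
```

View pics/w3.png

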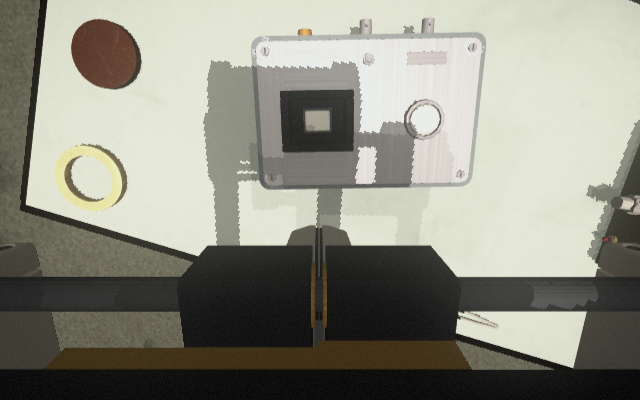

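The wrist view shows the well rim centred at about (317.5,121), the sunken key at (317,121) and the round key at (423,119), with the box square to the tool.

```bash
python3 - <<'E'
from h import *
import pickle
c=pickle.load(open('w3.pkl','rb'))
m=atz(c,317.5,121,.067);k=atz(c,317.3,121,.042);z=atz(c,423,119,.070)
print(m,k,z,np.linalg.norm(m-z))
a,b=atz(c,252,38,.064),atz(c,485,35,.064);d=a-b;print('len',np.linalg.norm(d),'head',np.arctan2(-d[0],d[1]))
d=atz(c,260,188,.064)-atz(c,472,187,.064);print('len',np.linalg.norm(d),np.arctan2(-d[0],d[1]))
d=m-z;print(np.arctan2(-d[0],d[1]))
p=(m+k)/2;print(p)
go((p[0],p[1],.085),.32)
E
```

```text
[0.52287388 0.21812895 0.067     ] [0.52220747 0.21817433 0.042     ] [0.55072414 0.14012324 0.07      ] 0.08288261959880608
len 0.17591182565599303 head 0.33529181044712253
len 0.1797215008977418 0.32845925928349035
0.3429224547943744
[0.52254068 0.21815164 0.0545    ]
shift [ 0.063  -0.0018  0.0759] turn 0.13 tz [-0.002 -0.001 -1.   ]
```

>>> servo_tool:
  plan: "0.012 0 0 -0.4;0.028 0 0.01 -0.4;0.044 -0.001 0.025 -0.4;0.056 -0.001 0.042 -0.4;0.063 -0.001 0.058 -0.4;0.063 -0.001 0.068 -0.4;0.063 -0.001 0.074 -0.4;0.063 -0.001 0.075 -0.4;0.063 -0.001 0.075 -0.4"

```text
t: 8.33
tool_pos: [0.523, 0.2177, 0.1041]
orientation: [3.099, 0.514, -0.001]
force: [-0.2, 0.1, 0.6]
opening: 0.0006
gripper_force: 0.0
```

```bash
python3 - <<'E'
from h import *
import pickle
st();go((.5227,.217,.042),.33)
c=cam('wrist');pickle.dump(c,open('w4.pkl','wb'))
s=cam('scene')
print([np.round(proj(c,np.array(p)),1) for p in [(.5227,.217,.067),(.5227,.217,.042)]])
cv2.imwrite('pics/w4.png',cv2.resize(c['im'][60:320,160:520],None,fx=2,fy=2))
E
```

```text
t 8.3333
q [ 0.304   0.1426  1.7214 -0.      1.2783  1.546 ]
tool_pos [0.523  0.2177 0.1041]
orientation [ 3.0991e+00  5.1410e-01 -1.2000e-03]
force [-0.2176  0.0583  0.591 ]
opening 0.0006
shift [-0.0005  0.0006  0.0451] turn -0.07 tz [-0.001 -0.    -1.   ]
[array([319.7, 229.5]), array([319.6, 216.8])]
```

View pics/w4.png

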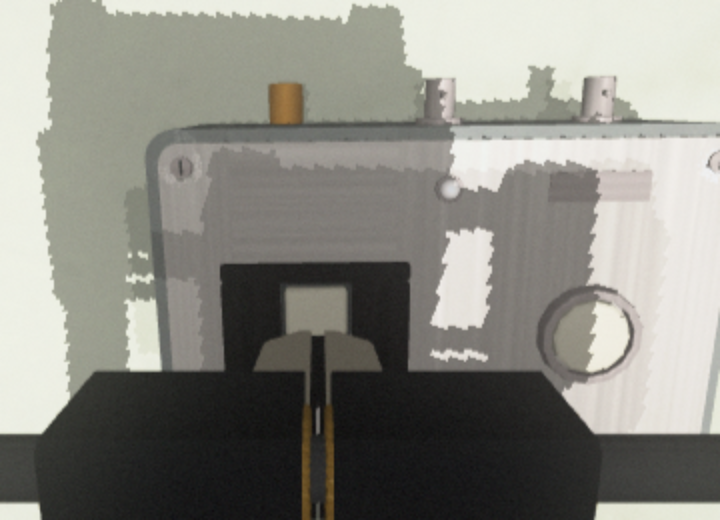

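Fingers and key are aligned (fingers at column 318, key and rim centred at 316), and the rear rim edge is where predicted. Descending.

>>> servo_tool:
  plan: "0 0.0005 0.006 0;0 0.0005 0.012 0;0 0.0005 0.018 0;0 0.0005 0.024 0;0 0.0005 0.03 0;0 0.0005 0.035 0;0 0.0005 0.039 0;0 0.0005 0.042 0;0 0.0005 0.044 0;0 0.0005 0.045 0;0 0.0005 0.045 0"

```text
t: 9.35
tool_pos: [0.5235, 0.218, 0.0591]
orientation: [3.099, 0.515, -0.0]
force: [-1.8, -0.7, 1.2]
opening: 0.0003
gripper_force: 0.9
```

>>> servo_tool:
  plan: "0 0 0.001 0;0 0 0.002 0;0 0 0.003 0;0 0 0.004 0;0 0 0.0045 0;0 0 0.0045 0;0 0 0.0045 0"

```text
t: 9.93
tool_pos: [0.5238, 0.2181, 0.0549]
orientation: [-3.099, -0.515, -0.001]
force: [-1.5, -1.1, 4.4]
opening: 0.0005
gripper_force: 2.2
```

>>> servo_tool:
  plan: "0 0 0.0005 0;0 0 0.001 0;0 0 0.0015 0;0 0 0.002 0;0 0 0.002 0;0 0 0.002 0"

```text
t: 10.43
tool_pos: [0.5239, 0.2181, 0.0541]
orientation: [-3.099, -0.516, -0.001]
force: [-6.3, -2.4, 16.7]
opening: -0.0001
gripper_force: 8.0
```

>>> servo_tool:
  plan: "-0.0003 0 0 0;-0.0003 0 0 0;-0.0003 0 0 0;-0.0003 0 0 0;-0.0003 0 0 0;-0.0003 0 0 0"

```text
t: 10.93
tool_pos: [0.5239, 0.2181, 0.0541]
orientation: [-3.099, -0.515, -0.002]
force: [-5.5, -2.0, 15.3]
opening: 0.0005
gripper_force: 7.4
```

```bash
python3 - <<'E'
from h import *
import pickle
s=status.read_state();print(s['force'],s['tool_pos'])
a=cam('scene')['im'];t=cam('top')['im']
cv2.imwrite('pics/fin.png',np.hstack([cv2.resize(t[150:240,230:450],(560,230)),cv2.resize(a[180:270,350:440],(230,230))]))
E
```

```text
[-5.53417914 -2.03110539 15.34049185] [0.52385349 0.21809399 0.05412705]
```

View pics/fin.png

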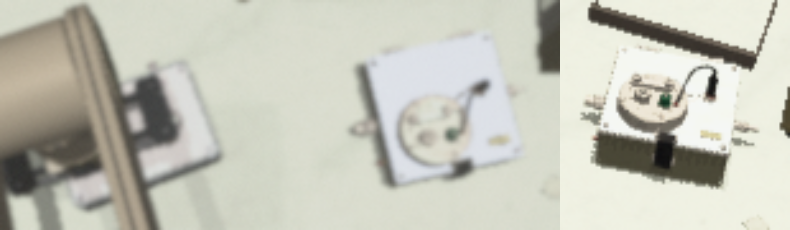

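The lid is flat shut and the cell and box are in place. The key is at its stop, held steady at 15 N.

```bash
python3 -c "
from plant import robot
print(robot.close_job())"
```

```text
the job is handed in; nothing more can be done
None
```

I pushed the cell's lid fully shut, then pressed the sunken key to its stop, and handed the job in after about 11 s with the key still held down at about 15 N; the last pictures show the lid flat and the cell and box not visibly moved.

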